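# Seat a detector lens barrel in a V-block and hold it pressed home

## Task

Grip the lens barrel by its middle, lift it out of the plastic storage cradle, and turn it so that its lens end points at the end stop of the steel V-block. Lay it in the V, slide it until the lens end is up against the stop, and press it down firmly, with about 15 N, so that it bears on both faces of the V along its length. The program finishes while the gripper is still holding the barrel pressed there, ready for clamping: do not let go, and leave the flask, the small beaker and the loose blue cap where they are.

Things in the scene. Friction and masses are not known exactly. Their poses are not given: they have to be found in the camera images.
- lens_barrel: Loose bare-aluminium tube, 32 mm in diameter, 100 mm long, with a wider round collar (42 mm diameter, 8 mm thick) added at one end and a dark-rimmed glass lens in the flat face of the other end. 0.10 to 0.16 kg. Starts lying level in the cradle. Origin on its axis, half-way along the 100 mm tube; x along the tube toward the lens end. It is round: its roll does not matter.
- barrel_center (a point): The grasp place: on the barrel's axis, half-way along the 100 mm tube. The tube is clear for 68 mm along its length here between the cradle's two saddles, and for 56 mm between the two lands of the V-block. Same axes as the barrel.
- lens_end (a point): Centre of the barrel's lens-end face, 50 mm along +x from the barrel's centre.
- collar_end (a point): On the barrel's axis where the collar's inner face begins, 50 mm along -x from the barrel's centre.
- cradle: Grey plastic storage cradle, fixed, without end stop: base 92 x 56 x 8 mm with two thin V saddles (8 mm thick, 44 mm wide, at x = -38 and +38 mm, tops 38 mm above the table), open between them down to the base. Origin at the centre of its underside; x along the barrel lying in it, toward the lens end; that barrel's axis is 45 mm above the table.
- v_block: Fixed bare-steel V-block with an end stop at its +x end: base plate 124 x 70 x 10 mm with two V lands (16 mm long, 58 mm wide, centred at x = -36 and +36 mm, tops 48 mm above the table, 56 mm gap between). Stop plate 44 mm wide, top 58 mm above the table, inner face at x = +50 mm. Origin at the underside, midway between the lands; x along the V toward the stop, z up. Sides slope 45 degrees.
- v_seat (a point): Where the barrel's centre lies when it is fully seated and touches the stop: 52 mm above the table, on the V's centre line, midway between the lands. Same axes as the V-block. The collar then stands outside the V, 6 mm clear of the land farther from the stop; the other way round the collar would foul the land.
- v_face_left: The two sloping faces of the V on the V-block's +y side (one on each land), rigid: a gripped barrel a few tenths of a mm off to one side loads one face more, which shows as a sideways force on the tool; easing sideways evens it. Same origin and axes as the V-block.
- v_face_right: The two sloping faces of the V on the V-block's -y side, rigid; same origin and axes as the V-block.
- erlenmeyer: Bystander: conical glass flask, 64 mm wide, 102 mm tall; origin at the centre of its underside.
- beaker_50: Bystander: small glass beaker, 46 mm wide, 56 mm tall; origin at the centre of its underside.
- cap_blue_a: Bystander: loose screw cap lying on the table, 46 mm wide, 24 mm high; origin at the centre of its underside.

How it is judged:
By the outcome, as a careful person would: the job done as asked, in the order asked, and still so for the second after the job is handed in, while the arm keeps its last pose, push and grip.
It also fails if it takes over 45 s, if anything falls off the work surface, if the arm or the gripper's body presses on something with over 40 N, if the wrist force passes 120 N, or if a joint passes its speed limit or range.

## Robot

A 7-joint arm with a two-finger parallel gripper is mounted at the origin on a cart in front of the work surface, level with it; the furniture and walls round the work are solid. World frame = base frame: x ahead of the robot, y to its left, z up, the work surface at z = 0. Lengths are in m, angles in rad, forces in N, time in s.
With the tool pointing down it reaches from about 0.425 to 0.975 m from the base axis. Payload 16.7 kg.
Tool frame: the origin (TCP) lies midway between the tips of the shut fingers; the grasp point (between the pads) lies 19 mm behind it; z points along the fingers, y is the line along which they close (so a half turn about z gives the same grasp; the last joint's range is limited). The gripper opens to 85 mm and grips with 20 to 120 N. Pads are 22 mm wide; open, the fingers measure 114 mm over their backs; the gripper's body (76 mm by 85 mm) begins 54 mm behind the grasp point. The pads swing forward as they close: fully open they stand 13 mm farther back than shut.
Start: joints at [-1.452, 0.426, 0.074, 1.606, -0.034, 1.111, -0.067], TCP at [0.179, 0.651, 0.231] pointing down, gripper open.
Joint ranges: [-2.85, 2.85], [-0.5, 2.14], [-1.23, 1.37], [0.21, 2.46], [-1.02, 4.16], [0.16, 2.05], [-2.73, 2.73]. Speed limits (rad/s): [1.89, 1.89, 2.39, 2.39, 3.01, 3.01, 3.01].

## Interface

Orientations are given as a rotation vector (axis times angle).
In Python, from plant import sense, read_camera, get_calibration, sign_off gives the robot as it stands. The module is installed in compiled form; this text tells all that it offers.
- The arm moves only by the tool send_rows, never from a script. Its argument "targets" is one flat list of numbers, 7 for each row, row after row: the shift along the tool's x, y, z normalised to -1 to 1, where 1 is 150 mm, then the turn, a rotation vector about the tool's x, y, z normalised to -1 to 1, where 1 is 0.5 rad, then the opening, from 0 (shut) to 1 (fully open). In form: [dx, dy, dz, ax, ay, az, fingers, dx, dy, dz, ax, ay, az, fingers, ...]. A call has 1 to 10 rows; each row is the pose to reach, as a shift and turn from the pose commanded when the call began, along the tool's axes at that moment; what a row does not reach only later rows make up. A row lasts 1/12 s, in which the tool goes at most 41.7 mm and 7.16 degrees, less where a joint would pass 70% of its speed; a pose out of reach is approached as far as the arm can. A call with a number of a shift or a turn outside -1 to 1 is refused whole. A call with a gripper value outside its range is refused whole. The fingers move at their own pace and stop on an object; "newtons" is the grip in N (left out, the last holds). Time passes only in rows, so rows that repeat a pose let the fingers close. It gives the time, the measured TCP pose, the force, the opening and the grip force at its end, in the units of the state.
- sense(): the state, without advancing time (a new reading comes with each control period).
- read_camera(name): name is "scene" or "top" or "wrist"; returns the picture (420x560x3 uint8, red, green, blue); there is no depth.
- get_calibration(name): a dict with "mtx" (3x3 intrinsics, pixels), "rvec" (rotation vector, rad) and "tvec" (3), from world to camera coordinates, as OpenCV has them; the wrist camera has in their place "T_tool_cam" (4x4, takes a point from camera to tool coordinates, whose origin is the TCP and whose axes are the flange's). Camera axes: x right, y down, z forward; pixel columns grow to the right and rows downward; lengths in m; the calibration is good to about 2 mm. The wrist camera is an equidistant fisheye: a pixel r from the principal point sees the ray r / f radians off the axis. A picture is of the moment at which its call begins: read the wrist's pose just before it. get_calibration takes no time and is no camera call.
- sign_off(): hands the job in; it is judged then, once.
The state is a dict: "time_s": time; "joint_pos": joint angles; "dq": joint speeds; "joint_torque": joint torques, N m; "eef_pos": TCP position; "ee_rot": TCP orientation; "contact_force": force on the tool from outside, world axes, zero at the start; "wrist_torque": the same for the moment, N m; "opening": finger opening in m; "gripper_force": force on a finger pad.
Only numpy, scipy, OpenCV 4.12 (cv2) and the standard library are available. Lean on these libraries where they do the work, as an engineer would, in place of code of your own. Each camera call takes 0.05 s, during which the arm holds its last target. There are 200 camera calls.

## Working session

There is one attempt and no reset: what is moved stays moved. The work goes in short steps, Python scripts to look and compute and a tool call to move; the robot and the scene stay as the last step left them, time stands still between calls to the robot, and variables do not carry over. Pictures are saved under pics/ and viewed, at most 11 in all, crops included, and the job is handed in when it is done.

Besides the shell and the picture viewer there is one more tool, called after "Emit:" as name(argument=value, ...) on one line, values as JSON. send_rows: Moves the arm, as the interface text tells. Scaled input: -1 to 1 covers 150 mm each way for a shift and 0.5 rad each way for a turn. Its arguments: {"type":"object","properties":{"targets":{"type":"array","items":{"type":"number"}},"newtons":{"type":"number"}},"required":["targets"]}

```bash
mkdir -p pics; cat > h.py <<'E'
import numpy as np, cv2
from scipy.spatial.transform import Rotation as R
from plant import sense, read_camera, get_calibration, sign_off
def save(n,img): cv2.imwrite(f'pics/{n}.png',img[:,:,::-1])
def ray(cam,uv):
    c=get_calibration(cam); K=np.array(c['mtx'])
    Rm=R.from_rotvec(np.ravel(c['rvec'])).as_matrix(); t=np.ravel(c['tvec'])
    d=np.linalg.inv(K)@np.array([uv[0],uv[1],1.]); return -Rm.T@t, Rm.T@d
def onz(cam,uv,z):
    o,d=ray(cam,uv); return o+d*(z-o[2])/d[2]
def wonz(uv,z,s):
    c=get_calibration('wrist'); K=np.array(c['mtx']); T=np.array(c['T_tool_cam'])
    p=np.array([(uv[0]-K[0,2])/K[0,0],(uv[1]-K[1,2])/K[1,1]]); r=np.hypot(*p)
    d=np.array([*(p/r*np.sin(r)),np.cos(r)]) if r>0 else np.array([0,0,1.])
    W=R.from_rotvec(s['ee_rot']).as_matrix(); o=W@T[:3,3]+s['eef_pos']; d=W@T[:3,:3]@d
    return o+d*(z-o[2])/d[2]
E
python3 - <<'E'
from h import *
s=sense(); print(s)
a=read_camera('top'); save('top',a); b=read_camera('scene'); w=read_camera('wrist')
save('scene',b);save('wrist',w)
for n in('top','scene','wrist'): print(get_calibration(n))
E
```

```text
{'time_s': 0.0, 'joint_pos': array([-1.45149383,  0.42673491,  0.07381071,  1.60659086, -0.03411542,
        1.11081471, -0.06710095]), 'dq': array([ 2.96949779e-04, -6.45077688e-04, -1.25543300e-04,  3.19532774e-05,
       -3.58920453e-04, -2.01091193e-03, -4.36742797e-05]), 'joint_torque': array([ 2.30304642e-03, -9.49821925e+01,  3.76214102e+00, -4.63535714e+01,
        1.92612695e-02,  1.00572413e-02, -3.79410722e-05]), 'eef_pos': array([0.17915533, 0.65036996, 0.23061458]), 'ee_rot': array([-4.20953074e-01, -3.11315265e+00,  2.01903228e-03]), 'contact_force': array([ 0.17184707, -0.29693724, -1.15851394]), 'wrist_torque': array([ 0.04280414, -0.00510116,  0.03943231]), 'gripper_force': 0.0, 'opening': 0.08519860144101572}
{'mtx': array([[442.9094937 ,   0.        , 274.2873901 ],
       [  0.        , 442.9094937 , 214.34976465],
       [  0.        ,   0.        ,   1.        ]]), 'rvec': array([ 2.14045507, -2.18132613,  0.18484295]), 'tvec': array([-0.11692853,  0.53494159,  0.93011973])}
{'mtx': array([[496.78315491,   0.        , 281.65631337],
       [  0.        , 496.78315491, 205.8968405 ],
       [  0.        ,   0.        ,   1.        ]]), 'rvec': array([ 1.94671811,  1.64143467, -0.5692328 ]), 'tvec': array([-0.00386979, -0.40193905,  1.38528846])}
{'mtx': array([[325.1922621 ,   0.        , 278.08138045],
       [  0.        , 325.1922621 , 211.41858199],
       [  0.        ,   0.        ,   1.        ]]), 'T_tool_cam': array([[-1.60507399e-04, -9.60412022e-01, -2.78583421e-01,
         7.09741914e-02],
       [ 9.99999967e-01, -9.75923978e-05, -2.39707307e-04,
        -5.10266107e-04],
       [ 2.03030155e-04, -2.78583450e-01,  9.60412006e-01,
        -1.42842453e-01],
       [ 0.00000000e+00,  0.00000000e+00,  0.00000000e+00,
         1.00000000e+00]])}
```

View pics/top.png

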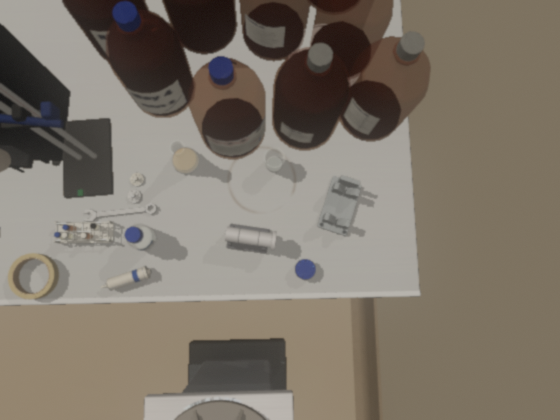

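View pics/scene.png

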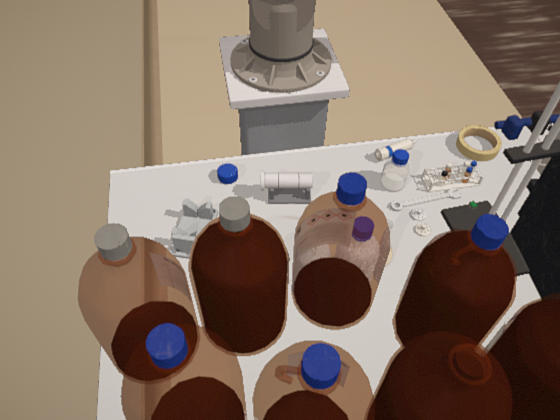

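The top view shows the barrel in its cradle near (250,237), the V-block near (340,205), and the blue cap at (305,269). The scene view shows the same barrel at (287,182) and block at (193,225). I'll enlarge the top view around them.

```bash
python3 - <<'E'
from h import *
a=cv2.imread('pics/top.png')[150:290,210:390]; a=cv2.resize(a,None,fx=4.2,fy=4.2,interpolation=cv2.INTER_CUBIC); cv2.imwrite('pics/topc.png',a)
for n,uv,z in[('bar',(250,237),.045),('vb',(340,205),.048),('cap',(305,269),.02),('edge',(300,299),0)]: print(n,onz('top',uv,z))
print(onz('scene',(287,182),.045),onz('scene',(193,225),.03)); print(R.from_rotvec(sense()['ee_rot']).as_matrix())
E
```

```text
bar [ 0.48338934 -0.0733958   0.045     ]
vb [ 0.54966309 -0.27090912  0.048     ]
cap [ 0.41287023 -0.19267373  0.02      ]
edge [ 0.34727304 -0.18143881  0.        ]
[ 0.48693522 -0.0718541   0.045     ] [ 0.55647047 -0.27332051  0.03      ]
[[-9.64074703e-01  2.65631183e-01 -2.03563915e-04]
 [ 2.65631254e-01  9.64074211e-01 -9.76233375e-04]
 [-6.30673056e-05 -9.95234840e-04 -9.99999503e-01]]
```

View pics/topc.png

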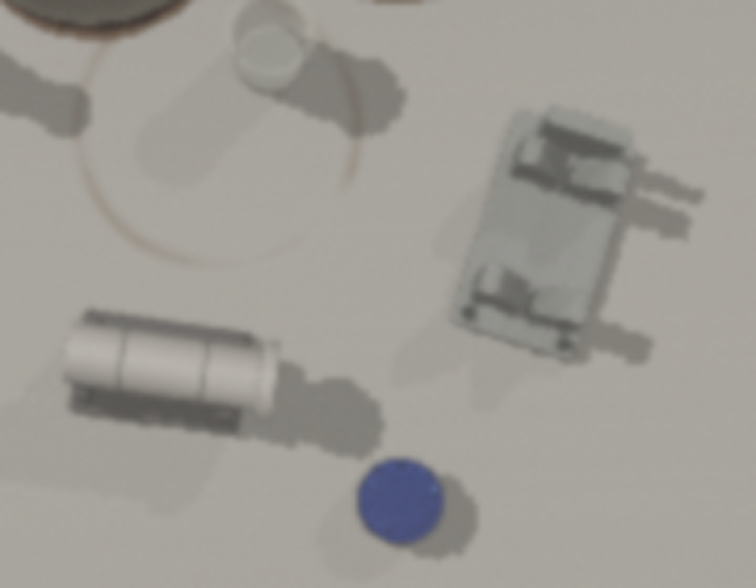

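```bash
python3 - <<'E'
from h import *
f=lambda p:(p[0]/4.2+210,p[1]/4.2+150)
g=lambda n,p,z:print(n,onz('top',f(p),z).round(4))
print('cam',ray('top',(0,0))[0])
for n,p,z in[('lens',(66,354),.045),('collar end',(278,378),.045),('bandL',(122,358),.045),('stopmid',(582,137),.058),('landF',(572,170),.044),('landN',(524,300),.044),('baseNL',(458,320),.01),('baseNR',(575,360),.01),('baseFL',(513,110),.01),('baseFR',(632,128),.01),('circleL',(80,130),0),('circleR',(360,130),0),('circleN',(210,263),0),('cap',(400,500),.024)]: g(n,p,z)
for n,uv,z in [('rod',(95,158),0),('rod2',(75,158),0),('blueb',(138,238),.08),('cork',(186,160),.1)]: print(n,onz('top',uv,z).round(3))
b=cv2.imread('pics/scene.png')[130:330,150:430]; cv2.imwrite('pics/sc.png',cv2.resize(b,None,fx=2.8,fy=2.8,interpolation=cv2.INTER_CUBIC))
E
```

```text
cam [ 0.39574066 -0.09784952  0.99938596]
lens [ 0.4902 -0.0212  0.045 ]
collar end [ 0.4759 -0.1298  0.045 ]
bandL [ 0.4876 -0.0498  0.045 ]
stopmid [ 0.5972 -0.2899  0.058 ]
landF [ 0.5825 -0.2867  0.044 ]
landN [ 0.5142 -0.2586  0.044 ]
baseNL [ 0.5082 -0.2283  0.01  ]
baseNR [ 0.4855 -0.2905  0.01  ]
baseFL [ 0.623  -0.2625  0.01  ]
baseFR [ 0.612  -0.3274  0.01  ]
circleL [ 0.6176 -0.0258  0.    ]
circleR [ 0.6153 -0.1793  0.    ]
circleN [ 0.5428 -0.0957  0.    ]
cap [ 0.4127 -0.1928  0.024 ]
rod [0.676 0.281 0.   ]
rod2 [0.677 0.326 0.   ]
blueb [0.482 0.157 0.08 ]
cork [0.641 0.056 0.1  ]
```

View pics/sc.png

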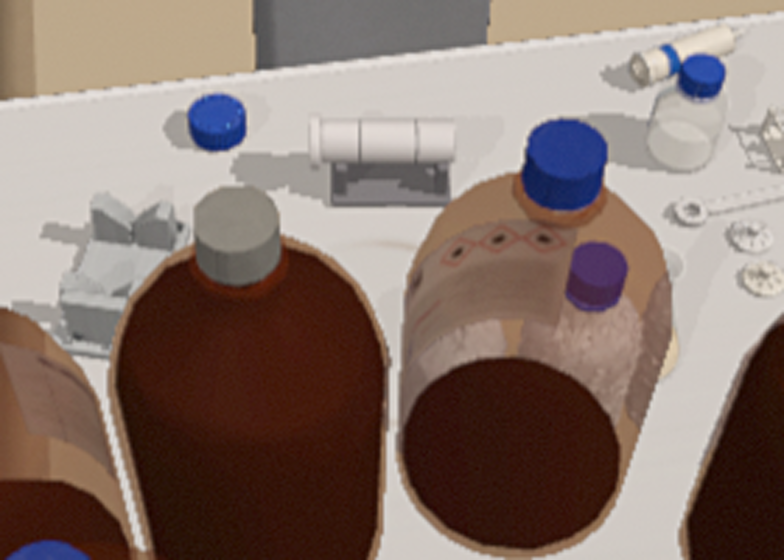

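View pics/wrist.png

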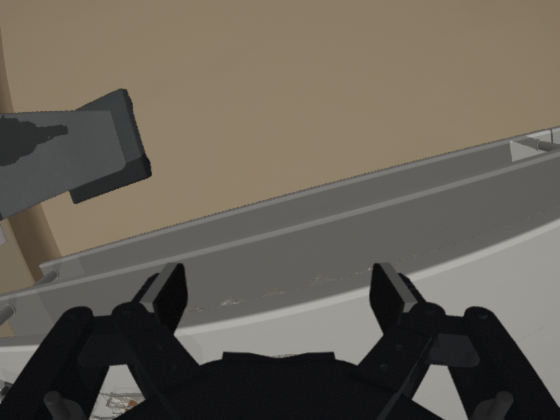

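The crops show the collar on the barrel's right and its lens end on the left (+y). The V-block's stop plate is at its far end, near crop (582,137). The wrist view shows only the table edge and the fingers. Next I work out the swing over.

```bash
cat >> h.py <<'E'
def tool(yaw_y):  # tool pointing down, y at azimuth yaw_y
    c,s=np.cos(yaw_y),np.sin(yaw_y); return np.array([[-s,c,0],[c,s,0],[0,0,-1.]])
def rel(p0,R0,p1,R1):
    return np.r_[R0.T@(np.array(p1)-p0)/.15, R.from_matrix(R0.T@R1).as_rotvec()/.5].round(4)
E
python3 - <<'E'
from h import *
s=sense(); p=s['eef_pos']; Q=R.from_rotvec(s['ee_rot']).as_matrix()
for a,r in zip([60.8,47,33.1,19.3,5.5,-8.4],[.62,.56,.52,.5,.49,.489]):
    t=np.radians(a); p1=np.array([r*np.cos(t),r*np.sin(t),.25]); Q1=tool(t+(np.radians(.9) if a==-8.4 else 0))
    print(a,rel(p,Q,p1,Q1)); p,Q=p1,Q1
E
```

```text
60.8 [-9.857e-01 -4.839e-01 -1.276e-01 -2.000e-03  4.000e-04  4.816e-01]
47 [-0.8905 -0.5078  0.      0.      0.      0.4817]
33.1 [-0.8328 -0.3682  0.      0.      0.      0.4852]
19.3 [-0.7951 -0.2296  0.      0.      0.      0.4817]
5.5 [-0.7792 -0.161   0.      0.      0.      0.4817]
-8.4 [-0.7831 -0.1021  0.      0.      0.      0.4538]
```

Emit:
send_rows(targets=[-0.985,-0.484,-0.128,-0.002,0,0.482,1,-0.985,-0.484,-0.128,-0.002,0,0.482,1,-0.985,-0.484,-0.128,-0.002,0,0.482,1,-0.985,-0.484,-0.128,-0.002,0,0.482,1,-0.985,-0.484,-0.128,-0.002,0,0.482,1,-0.985,-0.484,-0.128,-0.002,0,0.482,1])

```text
time_s: 0.65
eef_pos: [0.3048, 0.5397, 0.251]
ee_rot: [0.799, 3.038, 0.002]
contact_force: [-1.8, 0.5, -0.1]
opening: 0.0857
gripper_force: 0.0
```

Emit:
send_rows(targets=[-0.89,-0.508,0,0,0,0.482,1,-0.89,-0.508,0,0,0,0.482,1,-0.89,-0.508,0,0,0,0.482,1,-0.89,-0.508,0,0,0,0.482,1,-0.89,-0.508,0,0,0,0.482,1,-0.89,-0.508,0,0,0,0.482,1])

```text
time_s: 1.15
eef_pos: [0.382, 0.4093, 0.2504]
ee_rot: [-1.154, -2.922, -0.002]
contact_force: [-1.0, 1.4, 0.5]
opening: 0.0853
gripper_force: 0.0
```

Emit:
send_rows(targets=[-0.833,-0.368,0,0,0,0.485,1,-0.833,-0.368,0,0,0,0.485,1,-0.833,-0.368,0,0,0,0.485,1,-0.833,-0.368,0,0,0,0.485,1,-0.833,-0.368,0,0,0,0.485,1,-0.833,-0.368,0,0,0,0.485,1])

```text
time_s: 1.65
eef_pos: [0.435, 0.2854, 0.2503]
ee_rot: [-1.495, -2.763, -0.002]
contact_force: [0.7, 0.6, -0.7]
opening: 0.0855
gripper_force: 0.0
```

Emit:
send_rows(targets=[-0.795,-0.23,0,0,0,0.482,1,-0.795,-0.23,0,0,0,0.482,1,-0.795,-0.23,0,0,0,0.482,1,-0.795,-0.23,0,0,0,0.482,1,-0.795,-0.23,0,0,0,0.482,1,-0.795,-0.23,0,0,0,0.482,1])

```text
time_s: 2.15
eef_pos: [0.4713, 0.1676, 0.2501]
ee_rot: [-1.814, -2.564, -0.002]
contact_force: [-0.7, 0.8, 0.7]
opening: 0.0854
gripper_force: 0.0
```

Emit:
send_rows(targets=[-0.779,-0.161,0,0,0,0.482,1,-0.779,-0.161,0,0,0,0.482,1,-0.779,-0.161,0,0,0,0.482,1,-0.779,-0.161,0,0,0,0.482,1,-0.779,-0.161,0,0,0,0.482,1,-0.779,-0.161,0,0,0,0.482,1])

```text
time_s: 2.65
eef_pos: [0.4875, 0.0493, 0.25]
ee_rot: [-2.109, -2.328, -0.001]
contact_force: [-1.2, 0.7, 0.7]
opening: 0.0853
gripper_force: 0.0
```

Emit:
send_rows(targets=[-0.783,-0.102,0,0,0,0.454,1,-0.783,-0.102,0,0,0,0.454,1,-0.783,-0.102,0,0,0,0.454,1,-0.783,-0.102,0,0,0,0.454,1,-0.783,-0.102,0,0,0,0.454,1,-0.783,-0.102,0,0,0,0.454,1,-0.783,-0.102,0,0,0,0.454,1])

```text
time_s: 3.23
eef_pos: [0.4838, -0.069, 0.2499]
ee_rot: [-2.358, -2.074, -0.001]
contact_force: [0.4, -0.1, 0.2]
opening: 0.0852
gripper_force: 0.0
```

```bash
python3 - <<'E'
from h import *
s=sense(); print(s['time_s'],s['eef_pos'],s['ee_rot'],s['joint_pos'].round(2),s['contact_force'])
save('w2',read_camera('wrist'))
E
```

```text
3.2333 [ 0.48375024 -0.06902619  0.24986843] [-2.35835741e+00 -2.07446779e+00 -9.91315386e-04] [-0.66  0.1   0.73  2.02 -0.08  1.04 -0.02] [ 0.41514044 -0.05466884  0.20435788]
```

View pics/w2.png

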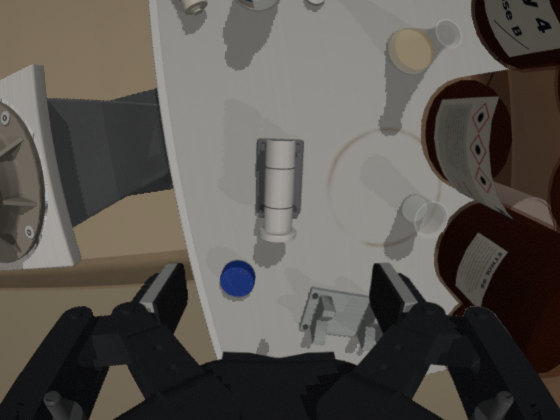

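The wrist view shows the barrel below the tool from the lens end at (281,140) to the collar at (279,237), the blue cap at (238,279), and the V-block at about (340,310).

```bash
python3 - <<'E'
from h import *
s=sense(); g=cv2.cvtColor(cv2.imread('pics/w2.png'),cv2.COLOR_BGR2GRAY).astype(int)
for r in (150,160,195,215): print(r,g[r,254:308])
print('col',g[130:150,280]); print('colend',g[222:250,279])
for n,uv,z in[('lens',(281,139),.045),('coll',(279,241),.045)]: print(n,wonz(uv,z,s))
E
```

```text
150 [136 128  86  67  72  74  59  64  69  69  65  66  92 105 114 121 126 130
 136 139 143 149 150 151 152 154 157 157 157 155 154 154 154 152 149 145
 143 139 134 126 115  91  79  80  80  76  77  79  78  98 134 143 143 143]
160 [136 127  84  59  52  54  54  52  53  53  56  73  96 109 118 124 128 132
 138 142 147 150 152 152 155 157 158 158 157 155 154 154 153 151 147 144
 140 136 129 119 101  84  83  83  83  82  81  77  79 125 141 143 143 144]
195 [136 117  76  69  67  55  52  51  52  55  75  99 113 121 127 133 137 143
 147 150 153 155 156 157 158 160 159 157 155 154 153 151 149 145 141 136
 129 122 110  93  82  81  81  82  82  78  79 116 142 144 143 143 143 144]
215 [133 114 109 102  94  78  75  75  74  72  86 107 120 128 134 139 144 148
 151 153 154 155 155 156 159 159 157 155 154 153 151 148 144 139 133 129
 121 108  89  80  81  80  80  92 123 142 143 143 144 144 144 144 144 144]
col [137 137 138 137 137 137 136 135 125  94  95 150 155 155 156 155 156 156
 156 156]
colend [159 160 159 159 158 158 158 158 158 157 150 144 123 130 158 159 157 156
 156 149 123 106 104 103 103 103 104 104]
lens [ 0.49273231 -0.02044077  0.045     ]
coll [ 0.47592573 -0.1347014   0.045     ]
```

```bash
python3 - <<'E'
from h import *
s=sense()
a=[wonz((u,v),.045+.0,s) for u,v in[(280.2,150),(279.8,160),(278.4,195),(277.9,215)]]
print(np.array(a).round(4)); d=a[0]-a[3]; print(np.degrees(np.arctan2(d[1],d[0])))
print('lens',wonz((280.5,140.8),.061,s),'collend',wonz((278,242),.066,s),'collin',wonz((278,234.5),.061,s))
E
```

```text
[[ 0.4904 -0.0321  0.045 ]
 [ 0.4886 -0.0428  0.045 ]
 [ 0.4822 -0.0809  0.045 ]
 [ 0.4787 -0.1036  0.045 ]]
80.69994429412564
lens [ 0.49199369 -0.02123923  0.061     ] collend [ 0.4757205  -0.12754811  0.066     ] collin [ 0.47658385 -0.12080927  0.061     ]
```

```bash
python3 - <<'E'
from h import *
s=sense(); p=s['eef_pos']; Q=R.from_rotvec(s['ee_rot']).as_matrix(); Q1=tool(np.radians(-8.7))
print(rel(p,Q,(.4837,-.071,.12),Q1),rel(np.array([.4837,-.071,.12]),Q1,(.4837,-.071,.023),Q1))
E
```

```text
[-0.0124  0.0014  0.8661 -0.     -0.0018  0.0474] [0.     0.     0.6467 0.     0.     0.    ]
```

Emit:
send_rows(targets=[-0.012,0.001,0.4,0,-0.002,0.047,1,-0.012,0.001,0.866,0,-0.002,0.047,1,-0.012,0.001,0.866,0,-0.002,0.047,1,-0.012,0.001,0.866,0,-0.002,0.047,1,-0.012,0.001,0.866,0,-0.002,0.047,1])

```text
time_s: 3.7
eef_pos: [0.4821, -0.0723, 0.1188]
ee_rot: [-2.384, -2.043, 0.007]
contact_force: [0.6, 0.3, 0.4]
opening: 0.0853
gripper_force: 0.0
```

Emit:
send_rows(targets=[0,0,0.2,0,0,0,1,0,0,0.4,0,0,0,1,0,0,0.55,0,0,0,1,0,0,0.647,0,0,0,1,0,0,0.647,0,0,0,1,0,0,0.647,0,0,0,1])

```text
time_s: 4.2
eef_pos: [0.4848, -0.0725, 0.0249]
ee_rot: [2.386, 2.043, 0.003]
contact_force: [0.8, 0.5, -1.0]
opening: 0.0855
gripper_force: 0.0
```

```bash
python3 - <<'E'
from h import *
s=sense(); print(s['time_s'],s['eef_pos'],s['ee_rot'],s['contact_force'])
save('w3',read_camera('wrist'))
E
```

```text
4.2 [ 0.48476909 -0.07251258  0.02493645] [2.38572251 2.04280092 0.00292209] [ 0.84539172  0.46257324 -1.01982686]
```

View pics/w3.png

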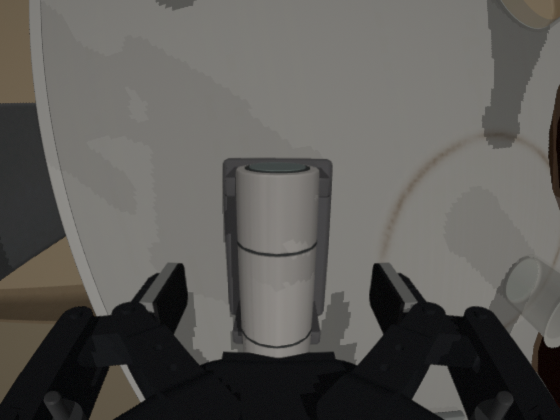

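The barrel is centred between the open pads at column ~277, with its lens end at (277,166) on the camera side. I'll close the fingers.

Emit:
send_rows(targets=[0,0,0,0,0,0,0.3,0,0,0,0,0,0,0.3,0,0,0,0,0,0,0.2,0,0,0,0,0,0,0.1,0,0,0,0,0,0,0,0,0,0,0,0,0,0,0,0,0,0,0,0,0,0,0,0,0,0,0,0,0,0,0,0,0,0,0,0,0,0,0,0,0,0], newtons=60)

```text
time_s: 5.08
eef_pos: [0.484, -0.0728, 0.0236]
ee_rot: [2.386, 2.042, 0.002]
contact_force: [-0.5, 1.4, 11.2]
opening: 0.0304
gripper_force: 58.5
```

Emit:
send_rows(targets=[0,0,0,0,0,0,0,0,0,0,0,0,0,0,0,0,-0.1,0,0,0,0,0,0,-0.3,0,0,0,0,0,0,-0.6,0,0,0,0,0,0,-0.8,0,0,0,0,0,0,-0.95,0,0,0,0,0,0,-0.95,0,0,0,0,0,0,-0.95,0,0,0,0])

```text
time_s: 5.83
eef_pos: [0.4838, -0.0724, 0.1664]
ee_rot: [2.386, 2.043, 0.004]
contact_force: [-0.2, 0.1, -2.3]
opening: 0.0307
gripper_force: 59.8
```

```bash
python3 - <<'E'
from h import *
s=sense(); print(s['time_s'],s['eef_pos'],s['joint_pos'].round(2),s['contact_force'],s['opening'],s['gripper_force'])
p=s['eef_pos']; Q=R.from_rotvec(s['ee_rot']).as_matrix()
yaw=np.arctan2(Q[1,1],Q[0,1]); print(np.degrees(yaw),Q.round(4))
# to hover: final tool y az = Vdir-90
g=np.radians(-17-90); t=np.array([.551,-.274,.17])
for i in range(1,5):
    p1=s['eef_pos']+(t-s['eef_pos'])*i/4; Q1=tool(yaw+(g-yaw)*i/4); print(rel(p,Q,p1,Q1)); p,Q=p1,Q1
E
```

```text
5.8333 [ 0.48384475 -0.07243379  0.16642477] [-0.62  0.24  0.74  2.11 -0.22  0.86  0.09] [-0.24826338  0.08386495 -2.33539337] 0.030740408670351386 59.760462641716
-8.845329226151813 [[ 0.1538  0.9881  0.0024]
 [ 0.9881 -0.1538  0.0011]
 [ 0.0014  0.0023 -1.    ]]
[-0.3147  0.1623 -0.006   0.0038 -0.0038  0.8566]
[-0.2189  0.2783 -0.006   0.      0.      0.8566]
[-0.0836  0.3441 -0.006   0.      0.      0.8566]
[ 0.0669  0.3477 -0.006   0.      0.      0.8566]
```

```bash
python3 - <<'E'
from h import *
s=sense(); p=s['eef_pos']; Q=R.from_rotvec(s['ee_rot']).as_matrix(); yaw=np.arctan2(Q[1,1],Q[0,1])
g=np.radians(-17-90); t=np.array([.465,-.248,.18])
for i in range(1,5):
    p1=s['eef_pos']+(t-s['eef_pos'])*i/4; Q1=tool(yaw+(g-yaw)*i/4); print(rel(p,Q,p1,Q1)); p,Q=p1,Q1
E
```

```text
[-0.2939  0.014  -0.023   0.0038 -0.0038  0.8566]
[-0.2616  0.1348 -0.0226  0.      0.      0.8566]
[-0.182   0.2313 -0.0226  0.      0.      0.8566]
[-0.0695  0.286  -0.0226  0.      0.      0.8566]
```

Emit:
send_rows(targets=[-0.15,0.01,-0.023,0.004,-0.004,0.2,0,-0.294,0.014,-0.023,0.004,-0.004,0.4,0,-0.294,0.014,-0.023,0.004,-0.004,0.6,0,-0.294,0.014,-0.023,0.004,-0.004,0.857,0,-0.294,0.014,-0.023,0.004,-0.004,0.857,0])

```text
time_s: 6.25
eef_pos: [0.4777, -0.1171, 0.1678]
ee_rot: [-2.772, -1.478, 0.008]
contact_force: [-0.2, 0.2, -1.0]
opening: 0.0306
gripper_force: 59.7
```

Emit:
send_rows(targets=[-0.13,0.07,-0.023,0,0,0.25,0,-0.262,0.135,-0.023,0,0,0.5,0,-0.262,0.135,-0.023,0,0,0.75,0,-0.262,0.135,-0.023,0,0,0.857,0,-0.262,0.135,-0.023,0,0,0.857,0])

```text
time_s: 6.67
eef_pos: [0.4733, -0.1607, 0.1716]
ee_rot: [3.019, 0.867, -0.007]
contact_force: [0.9, -0.4, -1.9]
opening: 0.0307
gripper_force: 59.8
```

Emit:
send_rows(targets=[-0.09,0.11,-0.023,0,0,0.25,0,-0.182,0.231,-0.023,0,0,0.5,0,-0.182,0.231,-0.023,0,0,0.75,0,-0.182,0.231,-0.023,0,0,0.857,0,-0.182,0.231,-0.023,0,0,0.857,0])

```text
time_s: 7.08
eef_pos: [0.4687, -0.2044, 0.1753]
ee_rot: [3.133, 0.208, -0.006]
contact_force: [-1.2, -0.3, -1.5]
opening: 0.0303
gripper_force: 59.9
```

Emit:
send_rows(targets=[-0.03,0.14,-0.023,0,0,0.25,0,-0.07,0.286,-0.023,0,0,0.5,0,-0.07,0.286,-0.023,0,0,0.75,0,-0.07,0.286,-0.023,0,0,0.857,0,-0.07,0.286,-0.023,0,0,0.857,0,-0.07,0.286,-0.023,0,0,0.857,0,-0.07,0.286,-0.023,0,0,0.857,0])

```text
time_s: 7.67
eef_pos: [0.4643, -0.248, 0.1793]
ee_rot: [3.107, -0.458, -0.004]
contact_force: [0.3, -0.4, -2.1]
opening: 0.0306
gripper_force: 60.0
```

```bash
python3 - <<'E'
from h import *
s=sense(); print(s['time_s'],s['eef_pos'],s['ee_rot'],s['joint_pos'].round(2),s['contact_force'],s['opening'])
w=read_camera('wrist'); save('w4',w); np.save('w4s.npy',np.r_[s['eef_pos'],s['ee_rot']])
c=w[0:300,130:430]; save('w4c',cv2.resize(c,None,fx=2,fy=2,interpolation=cv2.INTER_CUBIC))
E
```

```text
7.6667 [ 0.46427558 -0.24795266  0.17929506] [ 3.10677288 -0.45754275 -0.00414311] [-0.53  0.46  1.16  2.03 -0.51  0.98 -0.97] [ 0.30179964 -0.37830416 -2.07494116] 0.03059385347824726
```

View pics/w4c.png

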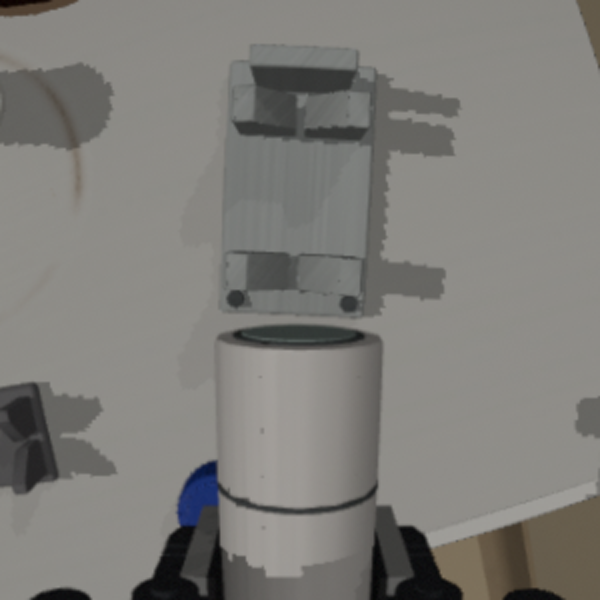

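The crop shows the V-block ahead of the held barrel. Its stop top edge is at (250–358, 45–68), its far land is at rows 85–135, and its near land at rows 252–290. The lens end at (300,335) faces the block.

```bash
python3 - <<'E'
from h import *
q=np.load('w4s.npy'); s=dict(eef_pos=q[:3],ee_rot=q[3:])
f=lambda u,v,z: wonz((u/2+130,v/2),z,s)
P={}
for n,u,v,z in[('bNL',220,309,.01),('bNR',360,317,.01),('bFL',231,61,.01),('bFR',376,68,.01),
 ('fTL',233,85,.048),('fTR',370,92,.048),('nTL',227,252,.048),('nTR',364,257,.048),('fBL',233,122,.048),('fBR',367,129,.048),
 ('sL',252,68,.058),('sR',358,68,.058),('V n',297,268,.030),('V f',301,117,.030),('stopinner',304,67,.058)]:
    P[n]=f(u,v,z); print(n,P[n].round(4))
d=lambda a,b:(round(np.linalg.norm((P[a]-P[b])[:2])*1e3,1),round(np.degrees(np.arctan2(*(P[a]-P[b])[[1,0]])),2))
for a,b in[('bFL','bNL'),('bFR','bNR'),('bNL','bNR'),('bFL','bFR'),('fTL','nTL'),('fTR','nTR'),('fTL','fTR'),('nTL','nTR'),('sL','sR'),('V f','V n')]: print(a,b,d(a,b))
print('base c',(P['bFL']+P['bNL']+P['bFR']+P['bNR'])/4)
# lens end + barrel axis in hand, barrel axis height ~ eef+.021
h=q[2]+.021
for n,u,v,z in[('axNear',299,480,h),('axFar',300,345,h),('lens',300,340,h+.016)]: print(n,f(u,v,z).round(4))
E
python3 - <<'E'
import cv2
g=cv2.cvtColor(cv2.imread('pics/w4c.png'),cv2.COLOR_BGR2GRAY)
for r in (60,128,200,262,400,470): print(r,g[r,200:400:2].tolist())
E
```

```text
bNL [ 0.5097 -0.2242  0.01  ]
bNR [ 0.4864 -0.2877  0.01  ]
bFL [ 0.6244 -0.2648  0.01  ]
bFR [ 0.6014 -0.3297  0.01  ]
fTL [ 0.6026 -0.2631  0.048 ]
fTR [ 0.5834 -0.3167  0.048 ]
nTL [ 0.5347 -0.2398  0.048 ]
nTR [ 0.5161 -0.294   0.048 ]
fBL [ 0.5869 -0.2584  0.048 ]
fBR [ 0.5681 -0.3107  0.048 ]
sL [ 0.6046 -0.2726  0.058 ]
sR [ 0.5926 -0.3133  0.058 ]
V n [ 0.5187 -0.2656  0.03  ]
V f [ 0.5837 -0.287   0.03  ]
stopinner [ 0.5989 -0.2926  0.058 ]
bFL bNL (np.float64(121.7), np.float64(-19.52))
bFR bNR (np.float64(122.4), np.float64(-20.07))
bNL bNR (np.float64(67.7), np.float64(69.85))
bFL bFR (np.float64(68.8), np.float64(70.5))
fTL nTL (np.float64(71.7), np.float64(-18.92))
fTR nTR (np.float64(70.9), np.float64(-18.6))
fTL fTR (np.float64(56.9), np.float64(70.29))
nTL nTR (np.float64(57.3), np.float64(71.11))
sL sR (np.float64(42.4), np.float64(73.56))
V f V n (np.float64(68.4), np.float64(-18.23))
base c [ 0.55549002 -0.27660592  0.01      ]
axNear [ 0.4865 -0.2558  0.2003]
axFar [ 0.5127 -0.2638  0.2003]
lens [ 0.5161 -0.2647  0.2163]
60 [138, 138, 138, 137, 137, 138, 138, 137
[... 2169 characters left out ...]
146, 144, 144, 143, 142, 142, 140, 140, 139, 138, 137, 136, 135, 133, 131, 130, 127, 125, 123, 121, 119, 117, 114, 113, 109, 107, 105, 103, 101, 99, 97, 94, 111, 131, 139, 141, 141, 141, 141, 141, 141, 141]
470 [25, 24, 25, 22, 22, 23, 22, 22, 52, 107, 124, 127, 132, 135, 138, 138, 140, 142, 144, 146, 147, 147, 147, 149, 152, 153, 153, 154, 155, 154, 155, 155, 155, 156, 157, 157, 157, 158, 156, 155, 153, 154, 154, 154, 154, 154, 153, 153, 154, 154, 153, 153, 152, 152, 150, 148, 148, 146, 145, 144, 143, 142, 141, 140, 139, 139, 138, 136, 136, 134, 133, 131, 129, 127, 124, 122, 119, 117, 115, 113, 111, 108, 107, 105, 102, 100, 98, 95, 100, 124, 139, 142, 142, 141, 142, 141, 141, 141, 141, 141]
```

```bash
python3 - <<'E'
from h import *
q=np.load('w4s.npy'); s=dict(eef_pos=q[:3],ee_rot=q[3:]); f=lambda u,v,z: wonz((u/2+130,v/2),z,s)
Q=R.from_rotvec(q[3:]).as_matrix(); print('tool x az',np.degrees(np.arctan2(Q[1,0],Q[0,0])))
h=q[2]+.021
for u,v,z in[(297.3,470,h),(298,400,h),(299,347,h+.016)]: print((Q.T@(f(u,v,z)-q[:3])).round(4))
s=sense(); p=s['eef_pos']; Q=R.from_rotvec(s['ee_rot']).as_matrix(); Q1=tool(np.radians(-109.4))
p1=np.array([.5416,-.272,.1]); print(rel(p,Q,p1,Q1)); print(np.degrees(np.arctan2(Q[1,0],Q[0,0])))
E
```

```text
tool x az -16.755874425642556
[ 0.0257  0.0008 -0.0211]
[ 0.0401  0.0009 -0.0211]
[ 0.0532  0.001  -0.0371]
[0.5407 0.0032 0.5282 0.0032 0.0043 0.0901]
-16.8179374630665
```

Emit:
send_rows(targets=[0.15,0.001,0.15,0.003,0.004,0.09,0,0.3,0.002,0.3,0.003,0.004,0.09,0,0.45,0.003,0.45,0.003,0.004,0.09,0,0.541,0.003,0.528,0.003,0.004,0.09,0,0.541,0.003,0.528,0.003,0.004,0.09,0,0.541,0.003,0.528,0.003,0.004,0.09,0,0.541,0.003,0.528,0.003,0.004,0.09,0])

```text
time_s: 8.3
eef_pos: [0.541, -0.2729, 0.1006]
ee_rot: [3.095, -0.535, 0.0]
contact_force: [-1.3, 0.1, -1.4]
opening: 0.0306
gripper_force: 60.1
```

```bash
python3 - <<'E'
from h import *
s=sense(); Q=R.from_rotvec(s['ee_rot']).as_matrix(); print(s['time_s'],s['eef_pos'],np.degrees(np.arctan2(Q[1,0],Q[0,0])),Q[2],s['joint_pos'].round(2),s['contact_force'],s['opening'])
w=read_camera('wrist'); np.save('w5s.npy',np.r_[s['eef_pos'],s['ee_rot']])
c=w[80:340,130:430]; save('w5c',cv2.resize(c,None,fx=2.3,fy=2.3,interpolation=cv2.INTER_CUBIC))
E
```

```text
8.3 [ 0.54099072 -0.27293793  0.10063301] -19.61352344888589 [ 1.35630422e-04  4.06371778e-04 -9.99999908e-01] [-0.32  0.68  0.96  1.91 -0.7   0.93 -0.93] [-1.32347524  0.12585831 -1.4022939 ] 0.030553663978457872
```

View pics/w5c.png

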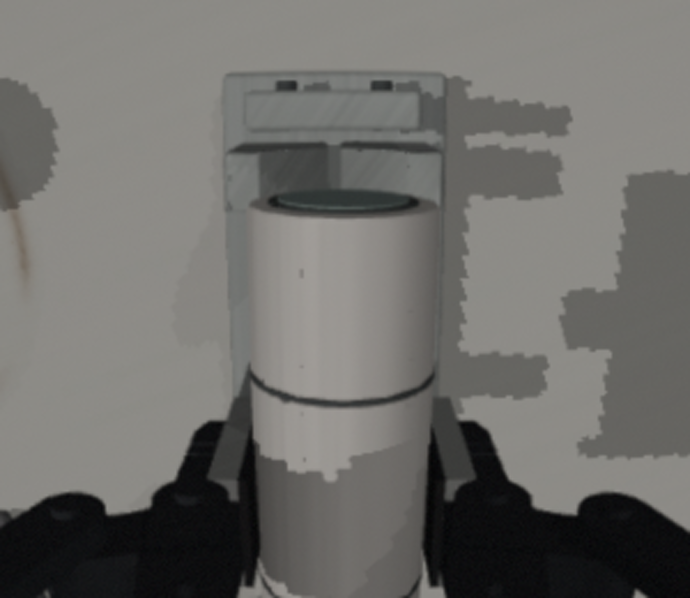

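The barrel's centre line is at column ~343. The far land spans 226–442, the groove is near 335 and the stop spans 246–419, so a small sideways correction is needed.

```bash
python3 - <<'E'
from h import *
q=np.load('w5s.npy'); s=dict(eef_pos=q[:3],ee_rot=q[3:]); Q=R.from_rotvec(q[3:]).as_matrix()
g=lambda n,u,v,z: print(n,((Q.T@(wonz((u/2.3+130,v/2.3+80),z,s)-q[:3]))*1e3).round(2))
h=q[2]+.0214
for a in[('landL',226,150,.048),('landR',442,150,.048),('groove',335,165,.035),('baseFL',225,74,.01),('baseFR',446,74,.01),('stopL',247,130,.058),('stopR',419,130,.058),('bar',343,300,h),('bar2',343,420,h),('lensTop',343,213,h+.016),('landcheckL',226,190,.048),('landcheckR',442,190,.048)]: g(*a)
E
python3 - <<'E'
import cv2
g=cv2.cvtColor(cv2.imread('pics/w5c.png'),cv2.COLOR_BGR2GRAY)
for r in (110,175,300): print(r,g[r,215:265:3].tolist(),g[r,405:455:3].tolist())
print(g[85:220:3,335].tolist())
E
```

```text
landL [ 55.6  -29.51  52.63]
landR [55.52 27.12 52.65]
groove [50.01 -1.   65.64]
baseFL [ 76.54 -35.23  90.63]
baseFR [76.43 33.19 90.66]
stopL [ 61.3  -22.6   42.63]
stopR [61.22 19.93 42.65]
bar [ 36.01   0.94 -21.39]
bar2 [ 13.67   0.96 -21.4 ]
lensTop [ 53.55   0.87 -37.39]
landcheckL [ 44.94 -29.78  52.63]
landcheckR [44.88 27.36 52.65]
110 [132, 132, 124, 120, 121, 123, 123, 122, 123, 119, 113, 120, 122, 121, 119, 120, 122] [122, 121, 120, 120, 109, 86, 83, 87, 88, 87, 86, 85, 84, 82, 96, 101, 101]
175 [134, 133, 129, 114, 113, 112, 120, 121, 122, 122, 121, 118, 118, 117, 109, 87, 82] [115, 118, 119, 119, 120, 119, 118, 117, 118, 117, 116, 109, 86, 81, 99, 100, 100]
300 [133, 133, 133, 133, 127, 118, 115, 116, 115, 116, 120, 119, 120, 126, 131, 134, 136] [119, 117, 114, 111, 108, 105, 102, 99, 97, 94, 95, 95, 91, 99, 101, 101, 100]
[124, 118, 108, 117, 124, 122, 122, 122, 122, 120, 118, 115, 116, 115, 106, 105, 116, 118, 118, 119, 93, 81, 82, 81, 81, 81, 81, 81, 81, 81, 80, 81, 81, 81, 79, 59, 53, 52, 53, 52, 62, 83, 51, 72, 98]
```

Emit:
send_rows(targets=[0,-0.014,0.1,0,0,0,0,0,-0.014,0.2,0,0,0,0,0,-0.014,0.3,0,0,0,0,0,-0.014,0.38,0,0,0,0,0,-0.014,0.42,0,0,0,0,0,-0.014,0.43,0,0,0,0,0,-0.014,0.43,0,0,0,0,0,-0.014,0.43,0,0,0,0])

```text
time_s: 9.02
eef_pos: [0.5423, -0.2712, 0.036]
ee_rot: [3.095, -0.537, 0.001]
contact_force: [0.1, -0.2, -1.1]
opening: 0.0305
gripper_force: 60.1
```

Emit:
send_rows(targets=[0,0,0.007,0,0,0,0,0,0,0.013,0,0,0,0,0,0,0.013,0,0,0,0])

```text
time_s: 9.27
eef_pos: [0.5424, -0.2708, 0.034]
ee_rot: [3.095, -0.536, 0.001]
contact_force: [-1.0, -0.2, -1.9]
opening: 0.0307
gripper_force: 60.1
```

Emit:
send_rows(targets=[0,0,0.004,0,0,0,0,0,0,0.007,0,0,0,0,0,0,0.007,0,0,0,0])

```text
time_s: 9.52
eef_pos: [0.5422, -0.2708, 0.0327]
ee_rot: [3.095, -0.536, 0.0]
contact_force: [0.3, -0.1, -1.5]
opening: 0.0305
gripper_force: 60.1
```

Emit:
send_rows(targets=[0,0,0.004,0,0,0,0,0,0,0.007,0,0,0,0,0,0,0.007,0,0,0,0])

```text
time_s: 9.77
eef_pos: [0.5422, -0.2709, 0.0316]
ee_rot: [3.095, -0.537, -0.0]
contact_force: [-0.4, -0.2, -1.7]
opening: 0.0303
gripper_force: 60.1
```

Emit:
send_rows(targets=[0,0,0.004,0,0,0,0,0,0,0.006,0,0,0,0,0,0,0.006,0,0,0,0])

```text
time_s: 10.02
eef_pos: [0.5423, -0.271, 0.0311]
ee_rot: [3.095, -0.536, 0.001]
contact_force: [-2.1, 1.0, 6.7]
opening: 0.0308
gripper_force: 60.9
```

Contact came within 0.5 mm of the expected height, with little side force. I'll ease up slightly and slide toward the stop.

Emit:
send_rows(targets=[0,0,-0.002,0,0,0,0,0.01,0,-0.002,0,0,0,0,0.02,0,-0.002,0,0,0,0,0.03,0,-0.002,0,0,0,0,0.037,0,-0.002,0,0,0,0,0.037,0,-0.002,0,0,0,0])

```text
time_s: 10.52
eef_pos: [0.5466, -0.2726, 0.031]
ee_rot: [-3.095, 0.536, 0.003]
contact_force: [-6.2, 3.4, 6.9]
opening: 0.0303
gripper_force: 60.8
```

Emit:
send_rows(targets=[0.005,0,0,0,0,0,0,0.005,0,0,0,0,0,0])

```text
time_s: 10.68
eef_pos: [0.5471, -0.2728, 0.031]
ee_rot: [-3.095, 0.536, 0.003]
contact_force: [-8.2, 3.0, 8.5]
opening: 0.0304
gripper_force: 60.9
```

Emit:
send_rows(targets=[0.004,0,0,0,0,0,0,0.004,0,0,0,0,0,0])

```text
time_s: 10.85
eef_pos: [0.5475, -0.273, 0.031]
ee_rot: [-3.095, 0.537, 0.003]
contact_force: [-9.3, 4.0, 8.4]
opening: 0.0306
gripper_force: 60.9
```

Emit:
send_rows(targets=[0,0,-0.004,0,0,0,0,0,0,-0.004,0,0,0,0,0,0,-0.004,0,0,0,0])

```text
time_s: 11.1
eef_pos: [0.5489, -0.2732, 0.0316]
ee_rot: [3.095, -0.536, 0.001]
contact_force: [-0.1, -0.1, -1.7]
opening: 0.0305
gripper_force: 60.0
```

```bash
python3 - <<'E'
from h import *
s=sense(); print(s['time_s'],s['eef_pos'],s['contact_force'],s['wrist_torque'])
w=read_camera('wrist'); np.save('w6s.npy',np.r_[s['eef_pos'],s['ee_rot']])
c=w[100:260,180:390]; save('w6c',cv2.resize(c,None,fx=3.5,fy=3.5,interpolation=cv2.INTER_CUBIC))
E
```

```text
11.1 [ 0.54894668 -0.27321653  0.03161158] [-0.14791895 -0.05507917 -1.67605301] [-0.03313914  0.0249277  -0.02142534]
```

View pics/w6c.png

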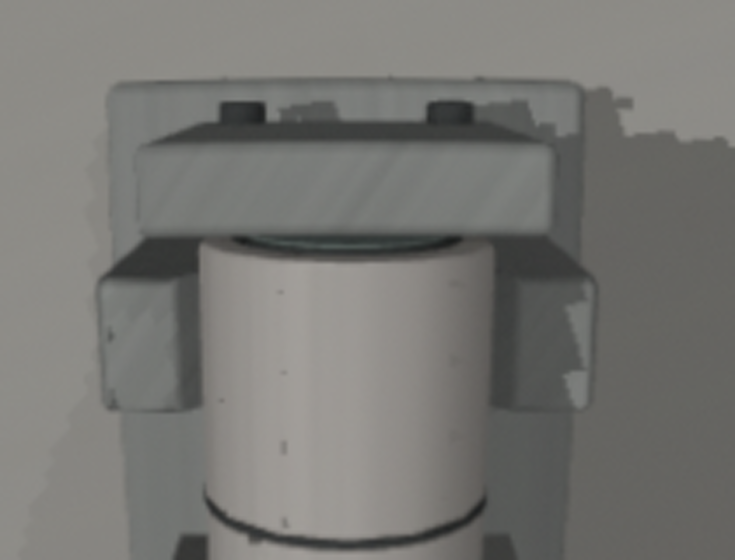

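The lens end is about 1 mm short of the stop, with its face edge just visible below the stop plate at row ~240. Friction had held it back, so I'll continue in small steps with almost no downward load.

Emit:
send_rows(targets=[0.003,0,0.001,0,0,0,0,0.003,0,0.001,0,0,0,0,0.003,0,0.001,0,0,0,0])

```text
time_s: 11.4
eef_pos: [0.5492, -0.2734, 0.0315]
ee_rot: [3.095, -0.536, 0.0]
contact_force: [0.5, -0.3, -0.7]
opening: 0.0303
gripper_force: 60.0
```

Emit:
send_rows(targets=[0.003,0,0,0,0,0,0,0.003,0,0,0,0,0,0,0.003,0,0,0,0,0,0])

```text
time_s: 11.65
eef_pos: [0.5496, -0.2735, 0.0315]
ee_rot: [3.095, -0.536, 0.0]
contact_force: [0.4, 0.2, -1.9]
opening: 0.0305
gripper_force: 60.0
```

Emit:
send_rows(targets=[0.003,0,0,0,0,0,0,0.003,0,0,0,0,0,0,0.003,0,0,0,0,0,0])

```text
time_s: 11.9
eef_pos: [0.5496, -0.2736, 0.0315]
ee_rot: [3.095, -0.537, -0.001]
contact_force: [-3.4, 1.9, 2.0]
opening: 0.0303
gripper_force: 60.2
```

Emit:
send_rows(targets=[0.003,0,0,0,0,0,0,0.003,0,0,0,0,0,0,0.003,0,0,0,0,0,0])

```text
time_s: 12.15
eef_pos: [0.5496, -0.2736, 0.0314]
ee_rot: [-3.095, 0.537, 0.002]
contact_force: [-6.7, 2.2, 3.3]
opening: 0.0306
gripper_force: 60.5
```

Emit:
send_rows(targets=[0,0,0.003,0,0,0,0,0,0,0.005,0,0,0,0,0,0,0.005,0,0,0,0,0,0,0.005,0,0,0,0])

```text
time_s: 12.48
eef_pos: [0.5496, -0.2738, 0.031]
ee_rot: [-3.095, 0.537, 0.002]
contact_force: [-8.7, 3.0, 10.5]
opening: 0.0307
gripper_force: 61.3
```

```bash
python3 - <<'E'
from h import *
s=sense(); Q=R.from_rotvec(s['ee_rot']).as_matrix(); print(s['eef_pos'],Q.T@s['contact_force'],Q.T@s['wrist_torque'],Q[2])
E
```

```text
[ 0.54959157 -0.27379444  0.03101335] [ -9.2272834    0.08421144 -10.50659206] [ 0.08555351 -1.87851373 -0.21543879] [-9.80749503e-04  8.01834345e-05 -9.99999516e-01]
```

Emit:
send_rows(targets=[0,0,0.003,0,0,0,0,0,0,0.003,0,0,0,0,0,0,0.003,0,0,0,0,0,0,0.003,0,0,0,0])

```text
time_s: 12.82
eef_pos: [0.5496, -0.2739, 0.0309]
ee_rot: [-3.095, 0.537, 0.001]
contact_force: [-10.5, 5.1, 16.8]
opening: 0.0302
gripper_force: 61.9
```

Emit:
send_rows(targets=[0,0,0.001,0,0,0,0,0,0,0.001,0,0,0,0,0,0,0.001,0,0,0,0,0,0,0.001,0,0,0,0,0,0,0.001,0,0,0,0,0,0,0.001,0,0,0,0])

```text
time_s: 13.32
eef_pos: [0.5496, -0.2738, 0.0309]
ee_rot: [-3.095, 0.537, 0.001]
contact_force: [-11.6, 4.7, 18.4]
opening: 0.0307
gripper_force: 62.0
```

```bash
python3 - <<'E'
from h import *
for i in range(4):
    s=sense(); Q=R.from_rotvec(s['ee_rot']).as_matrix(); print(s['eef_pos'],(Q.T@s['contact_force']).round(2),(Q.T@s['wrist_torque']).round(2))
    w=read_camera('wrist')
c=w[100:260,180:390]; save('w7c',cv2.resize(c,None,fx=3.5,fy=3.5,interpolation=cv2.INTER_CUBIC))
E
```

```text
[ 0.54961016 -0.27383979  0.03086387] [-12.53  -0.49 -18.37] [ 0.29 -2.56 -0.35]
[ 0.54961931 -0.27383282  0.03085906] [-13.31  -2.3  -19.19] [ 0.33 -2.59 -0.31]
[ 0.54960508 -0.27384148  0.03087112] [-13.24  -2.49 -19.7 ] [ 0.33 -2.59 -0.32]
[ 0.54962335 -0.27381684  0.03086152] [-12.24  -1.22 -19.75] [ 0.33 -2.55 -0.35]
```

View pics/w7c.png

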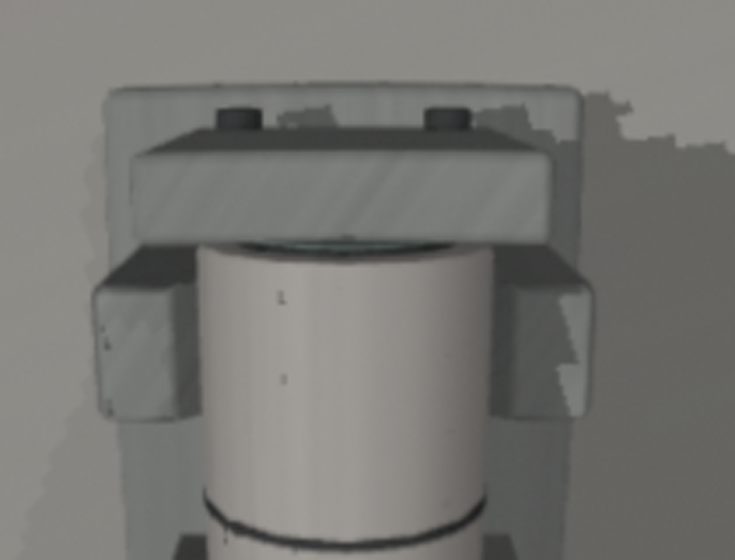

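The lens face shows only above the stop's top edge (rows 242–262), as it should at contact. I'll check that and ease the press to 15 N.

Emit:
send_rows(targets=[-0.002,-0.001,-0.002,0,0,0,0,-0.002,-0.001,-0.002,0,0,0,0,-0.002,-0.001,-0.002,0,0,0,0,-0.002,-0.001,-0.002,0,0,0,0,-0.002,-0.001,-0.002,0,0,0,0,-0.002,-0.001,-0.002,0,0,0,0])

```text
time_s: 14.02
eef_pos: [0.5496, -0.2738, 0.031]
ee_rot: [3.095, -0.537, -0.001]
contact_force: [-7.9, 3.0, 11.6]
opening: 0.0304
gripper_force: 61.0
```

```bash
python3 - <<'E'
from h import *
s=sense();Q=R.from_rotvec(s['ee_rot']).as_matrix()
for n,v,z in(('stop',242,.058),('lenstop',263,.068)): print(n,(Q.T@(wonz((345/3.5+180,v/3.5+100),z,s)-s['eef_pos'])*1e3).round(1))
for i in range(5):
    s=sense(); Q=R.from_rotvec(s['ee_rot']).as_matrix(); print(s['time_s'],s['eef_pos'],(Q.T@s['contact_force']).round(2),(Q.T@s['wrist_torque']).round(2)); read_camera('wrist')
E
```

```text
stop [ 53.1   0.7 -27.1]
lenstop [ 52.6   0.7 -37.1]
14.0167 [ 0.54964296 -0.27383663  0.03095924] [ -8.41  -0.17 -11.58] [-0.06 -1.7  -0.33]
14.0667 [ 0.54959635 -0.27384372  0.03093223] [ -9.33  -0.12 -12.05] [-0.04 -1.74 -0.36]
14.1167 [ 0.54961354 -0.27382404  0.0309499 ] [ -7.65   0.78 -12.95] [ 0.03 -1.76 -0.31]
14.1667 [ 0.54961737 -0.27383111  0.03094568] [ -8.57  -0.22 -11.73] [-0.07 -1.78 -0.27]
14.2167 [ 0.54962325 -0.27376169  0.0309411 ] [ -9.29   0.52 -12.22] [-0.04 -1.74 -0.35]
```

Emit:
send_rows(targets=[0,0,0.001,0,0,-0.006,0,0,0,0.001,0,0,-0.006,0,0,0,0.001,0,0,-0.006,0,0,0,0.001,0,0,-0.006,0,0,0,0.001,0,0,-0.006,0,0,0,0.001,0,0,-0.006,0])

```text
time_s: 14.77
eef_pos: [0.5496, -0.2738, 0.0309]
ee_rot: [3.096, -0.533, -0.0]
contact_force: [-9.2, 2.6, 14.2]
opening: 0.03
gripper_force: 61.6
```

```bash
python3 - <<'E'
from h import *
for i in range(5):
    s=sense(); Q=R.from_rotvec(s['ee_rot']).as_matrix(); print(s['time_s'],s['eef_pos'],(Q.T@s['contact_force']).round(2),(Q.T@s['wrist_torque']).round(2)); read_camera('wrist')
E
```

```text
14.7667 [ 0.54959411 -0.27383631  0.03087747] [ -9.53   0.57 -14.21] [-0.06 -1.86 -0.15]
14.8167 [ 0.54958268 -0.27387188  0.03085823] [ -8.76   1.57 -14.66] [-0.03 -1.83 -0.14]
14.8667 [ 0.54958913 -0.27388734  0.03086479] [ -9.92   0.5  -14.3 ] [-0.01 -1.82 -0.19]
14.9167 [ 0.54957952 -0.27389913  0.03087628] [ -9.68  -0.33 -13.35] [-0.05 -1.87 -0.17]
14.9667 [ 0.54960524 -0.27385631  0.03089426] [ -9.19   0.4  -14.41] [ 0.01 -1.83 -0.14]
```

Emit:
send_rows(targets=[0,0,0,0,0,-0.005,0,0,0,0,0,0,-0.005,0,0,0,0,0,0,-0.005,0,0,0,0,0,0,-0.005,0,0,0,0,0,0,-0.005,0,0,0,0,0,0,-0.005,0,0,0,0,0,0,-0.005,0,0,0,0,0,0,-0.005,0])

```text
time_s: 15.68
eef_pos: [0.5496, -0.2739, 0.0309]
ee_rot: [3.097, -0.529, -0.0]
contact_force: [-8.4, 2.9, 13.9]
opening: 0.0304
gripper_force: 61.5
```

```bash
python3 - <<'E'
from h import *
f=[];t=[]
for i in range(4):
    s=sense(); Q=R.from_rotvec(s['ee_rot']).as_matrix(); f.append(Q.T@s['contact_force']);t.append(Q.T@s['wrist_torque']); read_camera('wrist')
f=np.mean(f,0);t=np.mean(t,0); print(f,t,s['gripper_force'])
if -17<f[2]<-13 and abs(f[1])<1.5 and f[0]<-3 and abs(t[2])<.2: print(sign_off())
E
```

```text
[ -9.56917856   0.01787988 -13.63054636] [ 0.02598972 -1.84971533 -0.04389917] 61.492470502853394
the job is handed in; nothing more can be done
None
```

Job handed in at about 16 s: the barrel is still gripped, lens end against the stop (about 10 N), pressed into the V with about 15 N (13.6 N measured at the wrist plus the barrel's weight), near-zero side force, and nothing else touched.

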